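# Punch a witness mark in a clamped sample bar

### The arm

A 6-joint arm with a two-finger parallel gripper is mounted at the origin on the work surface. World frame = base frame: x ahead of the robot, y to its left, z up, the work surface at z = 0. Lengths are in m, angles in degrees, forces in N, time in s.
With the tool pointing down it reaches from about 0.325 to 1 m from the base axis. Payload 5.1 kg.
Tool frame: the origin (TCP) lies midway between the tips of the shut fingers; the grasp point (between the pads) lies 19 mm behind it; z points along the fingers, y is the line along which they close (so a half turn about z gives the same grasp; the last joint's range is limited). The gripper opens to 85 mm and grips with 20 to 120 N. Pads are 22 mm wide; open, the fingers measure 114 mm over their backs; the gripper's body (76 mm by 85 mm) begins 54 mm behind the grasp point. The pads swing forward as they close: fully open they stand 13 mm farther back than shut.
Start: joints at [-71.711, 7.093, 94.555, -0, 78.352, -4.733], TCP at [0.254, -0.598, 0.231] pointing down, gripper open.
Joint ranges: [-149.61, 149.61], [-58.7, 133.49], [1.44, 155.28], [-77.14, 257.14], [18.33, 153.61], [-166.67, 166.67]. Speed limits (degrees/s): [147.25, 147.25, 180, 180, 180, 180].

### API

Orientations are given as a 3x3 rotation matrix whose columns are the frame's x, y, z axes.
In Python, from workcell import read_state, read_camera, camera_model, finish_job, spot_in, silhouettes gives the robot as it stands.
- The arm moves only by the shell command python3 -m creep 'ROWS' [OPENING] [FORCE]. ROWS is JSON, a list that holds one entry, the list of rows, each a list of 4 numbers: the shift along the tool's x, y, z in cm, then the turn about the tool's z in degrees. In form: [[[dx, dy, dz, turn], ...]]. A call has exactly 10 rows; each row is the pose to reach, as a shift and turn from the pose commanded when the call began, along the tool's axes at that moment; what a row does not reach only later rows make up. A row lasts 1/10 s, in which the tool goes at most 50 mm and 8.59 degrees, less where a joint would pass 70% of its speed; a pose out of reach is approached as far as the arm can. A call with a gripper value outside its range is refused whole. OPENING is the gripper command: -1 is fully open, 1 is shut, values between are in proportion, set as the call begins (- or left out, the last holds). The fingers move at their own pace and stop on an object; FORCE is the grip in N (left out, the last holds). Time passes only in rows, so rows that repeat a pose let the fingers close, or fill a call up. It gives the time, the measured TCP pose, the force, the opening and the grip force at its end, in the units of the state.
- read_state(): the state, without advancing time (a new reading comes with each control period).
- read_camera(name): name is "side" or "top"; returns (picture, depth): 400x640x3 uint8, blue, green, red; 400x640 float32, m along the optical axis (not along the pixel's ray), 0 where there is no reading.
- camera_model(name): a dict with "camera_matrix" (3x3 intrinsics, pixels), "k1" (the pictures are not rectified: a ray, as slopes to the right and down, at radius r is drawn at 1 + k1 r^2 times it, then the intrinsics apply), "T" (4x4, takes a point from camera to world coordinates). Camera axes: x right, y up, looking along -z (the intrinsics and any distortion apply to the point x, -y, -z); pixel columns grow to the right and rows downward; lengths in m; the calibration is good to about 2 mm. A picture is of the moment at which its call begins. camera_model takes no time and is no camera call.
- finish_job(): hands the job in; it is judged then, once.
Trained networks look in the newest picture that a camera, given by its name, has taken for a name from the list of things; names that differ only in an ending like _2 or _b are one class to them, and where a whole thing is asked for, a point or a joint stands for the part that bears it (a point fixed in the world has none). Each returns a list of dicts, best first, with "confidence" (0 to 1); they miss things now and then, are a little off and sometimes report something else, mostly with a low value. They report only what shows in the picture. A call takes as long as a camera call.
- spot_in(name, camera): "location" ([x, y, z] in m, in the coordinates of the camera as it stood for that picture, good to about 4 mm: the middle of the surface that is visible of it).
- silhouettes(name, camera): "mask" (400x640 bool, what is visible of it).
The state is a dict: "time": time; "joint_pos": joint angles; "qvel": joint speeds; "effort": joint torques, N m; "position": TCP position; "eef_rot": TCP orientation; "force": force on the tool from outside, world axes, zero at the start; "ft_torque": the same for the moment, N m; "gripper_width": finger opening in m; "grip_force": force on a finger pad.
Only numpy, scipy, OpenCV 4.12 (cv2) and the standard library are available. Lean on these libraries where they do the work, as an engineer would, in place of code of your own. Each camera call takes 0.05 s, during which the arm holds its last target. There are 200 camera calls.

### The job

Take the automatic centre punch from its seat in the white tool stand, put it upright down the guide bush of the marking fixture and press straight down on the bar beneath until the punch snaps; stop at the snap, as the fixture must never feel more than 25 N from the punch. Then put the punch back in the seat it came from, standing fully home on its collar, and let go. Do not fire it anywhere else, and leave the other things where they are.

Things in the scene. Friction and masses are not known exactly. Their poses are not given: they have to be found in the camera images.
- punch: Automatic centre punch, round, steel, about 0.2 kg, upright in one of the stand's three seats. Origin on the axis at the collar's underside (it rests on this); z up the axis. Collar 28 mm across, 6 mm high; above it a dark grip 18 mm across from 6 to 56 mm and a 22 mm cap to 62 mm; below, a barrel 14 mm across to -55 mm. Fingertips set down on the collar push without slipping.
- nose (a point): End of the punch's barrel, on its axis, 55 mm below punch's origin; z up the axis. From here the sprung tip, 8 mm across with a ball end, stands out another 22 mm. Pushed in, the tip resists with about 2 N at first and 1.5 to 2 N more per mm, up to about 15 N some 6 to 9 mm in, where the punch trips.
- striker (a joint): Striker inside the punch (rad): 0 while armed, however far the tip is pressed; it jumps to 0.75 when the punch trips, and the pressing force falls within about 0.1 s from about 15 N to about 10 N. Pressed on, the force grows again by 1.5 to 2 N per mm and about 4 mm later the tip meets a hard stop. Relieved, tip and striker spring back to their starts (rearmed).
- fixture: Marking fixture fixed to the bench: base 100 x 100 x 18 mm, two cheeks, 80 x 80 mm aluminium top plate, its upper face 90 mm above the bench, dark steel guide bush in its middle. Below it a flat steel sample bar (40 x 124 x 12 mm along y, ends sticking out) on a screw jack: its height is not measured, its top is 24 to 54 mm below the plate's upper face. Origin under the centre, on the bench.
- bush (a point): Centre of the guide bush's mouth, level with the fixture's upper face. The hole is round, 17 mm across and upright, 18 mm deep and then open to the bar, with a 3 mm chamfer at the mouth.
- stand: White tool stand fixed to the bench: block 56 x 190 x 90 mm (its x, y, z), origin under its centre on the bench. In its top face three upright round seats, 18 mm across and 82 mm deep with 2 mm chamfers, at x = 0 and y = -60, 0 and 60 mm. Which tool stands in which seat changes; each sits with its collar on the top face, 90 mm up.
- scriber: Bystander, in another seat of the stand: bare steel scriber with a slim 10 mm shaft, top 40 mm above the stand. Origin at its seating face.
- driver: Bystander, in another seat of the stand: waisted grey handle 29 mm across, top 40 mm above the stand. Origin at its seating face.
- jar: Bystander: small amber jar, 36 mm across, 50 mm high, between stand and fixture on the robot's side. Origin under its centre.
- bottle: Bystander: white bottle, 66 mm across, 150 mm high. Origin under its centre.
- beaker: Bystander: glass beaker, 70 mm across, 85 mm high. Origin under its centre.
- dish: Bystander: white dish, 90 mm across, 22 mm high. Origin under its centre.
- spare_bar: Bystander: steel bar 40 x 124 x 12 mm lying on the bench. Origin under its centre.

How it is judged (in metres and radians):
On the way:
1. the punch trips while it stands upright (within 0.12 rad) with its nose in the guide bush (value of joint striker above 0.4 rad and horizontal distance between nose and bush below 0.003 m and z of nose in the frame of bush below -0.003 m and angle between punch's own z axis and vertical below 0.12 rad), for 0.02 s.
At the end, for the whole second after the job is handed in: The punch has tripped in the guide bush and stands again, at rest and let go, in the seat it came from: within 4 mm of where it started (collar on the stand), upright within 0.06 rad, rearmed (distance of punch from where it was at the start of the episode below 0.004 m and angle between punch's own z axis and vertical below 0.06 rad and linear speed of punch below 0.01 m/s and value of joint striker below 0.15 rad and contact force between punch and the fingers below 0.1 N); the robot touches nothing.
It fails at once if the punch presses on the fixture (plate, bush or bar) with more than 25 N (contact force between punch and fixture above 25 N).
It fails at once if the punch is fired anywhere but in the guide bush (value of joint striker above 0.4 rad and horizontal distance between nose and bush above 0.01 m).
It fails at once if another thing is moved by more than 20 mm (distance of any of scriber, driver, jar, bottle, beaker, dish, spare_bar from where it was at the start of the episode above 0.02 m).
It also fails if it takes over 70 s, if anything falls off the work surface, if the arm or the gripper's body presses on something with over 40 N, if the wrist force passes 120 N, or if a joint passes its speed limit or range.

## Working session

There is one attempt and no reset: what is moved stays moved. The work goes in short steps, Python scripts to look and compute and a shell command to move; the robot and the scene stay as the last step left them, time stands still between calls to the robot, and variables do not carry over. Pictures are saved under pics/ and viewed, at most 10 in all, crops included, and the job is handed in when it is done.

```bash
ls; mkdir -p pics
cat > h.py <<'E'
import numpy as np, cv2
from workcell import *
def world(cam,p): 
    T=np.array(camera_model(cam)["T"]); return T[:3,:3]@np.array(p)+T[:3,3]
def cloud(cam,depth):
    m=camera_model(cam);K=np.array(m["camera_matrix"]);T=np.array(m["T"])
    v,u=np.mgrid[0:400,0:640]
    pts=np.stack([u,v],-1).reshape(-1,1,2).astype(float)
    s=cv2.undistortPointsIter(pts,K,np.array([m["k1"],0,0,0.]),None,None,(3,50,1e-9)).reshape(400,640,2)
    P=np.stack([s[...,0]*depth,-s[...,1]*depth,-depth],-1)
    W=P@T[:3,:3].T+T[:3,3]; W[depth==0]=np.nan
    return W
E
python3 - <<'E'
from h import *
ims=[]
for c in("side","top"):
    im,d=read_camera(c); cv2.imwrite(f"pics/{c}0.png",im); np.save(f"{c}0.npy",d); 
    print(c,np.round(np.array(camera_model(c)["T"]),3).tolist(),camera_model(c)["k1"])
    for n in("punch","fixture","stand","scriber","driver","jar","bottle","beaker","dish","spare_bar"):
        print(n,[(np.round(world(c,r["location"]),4).tolist(),round(r["confidence"],2)) for r in spot_in(n,c)[:3]])
s=read_state();print(s)
E
```

```text
pics
side [[-0.93, 0.224, -0.29, 0.283], [-0.366, -0.537, 0.76, 0.735], [0.015, 0.813, 0.581, 0.663], [0.0, 0.0, 0.0, 1.0]] -0.10934609903216062
punch []
fixture [([0.4649, -0.1135, 0.0413], 0.96)]
stand [([0.4501, 0.2697, 0.078], 0.92)]
scriber [([0.4625, 0.1694, 0.0959], 0.53), ([0.4521, 0.2733, 0.0757], 0.51)]
driver [([0.4708, 0.2315, 0.1204], 0.81)]
jar [([0.401, 0.0172, 0.0372], 0.93)]
bottle [([0.7269, 0.2677, 0.0888], 0.97)]
beaker []
dish [([0.7923, 0.0746, 0.0141], 0.96)]
spare_bar [([0.7679, -0.2385, 0.0126], 0.58)]
top [[0.014, 0.992, -0.129, 0.483], [-1.0, 0.016, 0.014, 0.003], [0.016, 0.129, 0.992, 1.0], [0.0, 0.0, 0.0, 1.0]] 0.03930063919123953
punch [([0.4722, 0.2805, 0.1368], 0.75)]
fixture [([0.4732, -0.1379, 0.0922], 0.68)]
stand [([0.4624, 0.208, 0.0893], 0.66), ([0.4634, 0.2229, 0.1273], 0.37), ([0.7342, 0.2437, 0.1026], 0.28)]
scriber [([0.4621, 0.1578, 0.095], 0.57)]
driver [([0.463, 0.2197, 0.1258], 0.51)]
jar [([0.4051, 0.0031, 0.0551], 0.8)]
bottle [([0.7303, 0.242, 0.1033], 0.83)]
beaker [([0.7517, -0.0577, 0.046], 0.65), ([0.4673, 0.2204, 0.1277], 0.24)]
d
[... 184 characters left out ...]
3,
        7.83536502e+01, -4.73236645e+00]), 'qvel': array([-0.0081875 ,  0.02768678, -0.06505375, -0.05821084, -0.06168072,
       -0.00262269]), 'effort': array([ 4.42267710e-04, -4.23600662e+01, -3.65762687e+01, -3.79926234e-05,
        5.15375068e-04, -2.64192687e-05]), 'position': array([ 0.25415339, -0.59823584,  0.23135177]), 'eef_rot': array([[ 9.20374329e-01,  3.91038481e-01,  2.11919201e-05],
       [ 3.91038482e-01, -9.20374329e-01, -3.47620474e-06],
       [ 1.81451694e-05,  1.14862659e-05, -1.00000000e+00]]), 'force': array([-1.08085956,  1.19110007,  0.68767738]), 'ft_torque': array([0.01444053, 0.04202543, 0.05903288]), 'grip_force': 0.0, 'gripper_width': 0.08510479393921146}
```

View pictures.

View pics/top0.png

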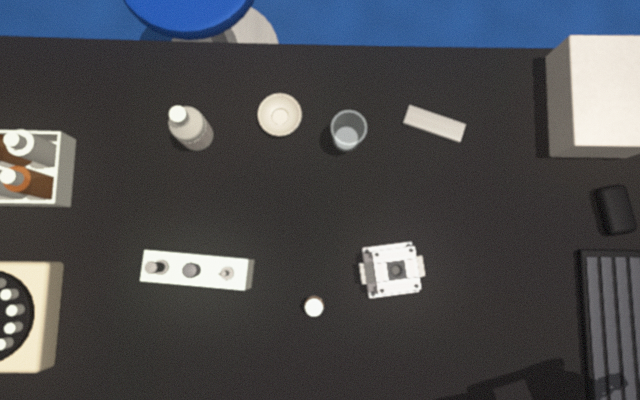

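View pics/side0.png

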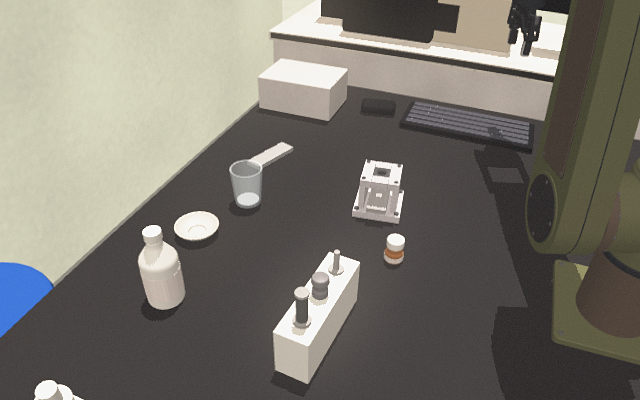

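The top picture shows the punch in the stand's leftmost seat (157,267), the driver in the middle (191,270), the scriber right (227,272), and the bush at (396,270); the jar is at (314,306). The side view agrees: punch at (302,305), fixture at (380,185).

Run:
```python
from h import *
for c in("top","side"):
    d=np.load(f"{c}0.npy"); W=cloud(c,d); im=cv2.imread(f"pics/{c}0.png")
    for n,ctr in(("stand",(.463,.22)),("fixt",(.473,-.135))):
        near=np.hypot(W[...,0]-ctr[0],W[...,1]-ctr[1])<.13
        m=near&(W[...,2]>.080)&(W[...,2]<.1)
        zm=np.nanmedian(W[...,2][m]); m&=(abs(W[...,2]-zm)<.005)
        p=W[m][:,:2].astype(np.float32)
        print(c,n,m.sum(),"z",round(float(zm),4),cv2.minAreaRect(p))
    m=(np.hypot(W[...,0]-.465,W[...,1]-.28)<.035)&(W[...,2]>.105)
    p=W[m]; print("punch pts",len(p),np.round(np.nanmedian(p,0),4),p[:,2].max(), "capmid",np.round(np.nanmean(p[p[:,2]>.146],0),4))
    # tall things
    for n,ctr in (("driver",(.463,.22)),("scriber",(.462,.16)),("jar",(.405,.005))):
        q=W[(np.hypot(W[...,0]-ctr[0],W[...,1]-ctr[1])<.03)&(W[...,2]>(.105 if n!="jar" else .045))]
        print(n,len(q),np.round(np.nanmean(q,0),4),np.round(q[:,2].max(),4) if len(q) else 0)
im=cv2.imread("pics/top0.png")
a=cv2.resize(im[225:310,130:260],(780,510),interpolation=cv2.INTER_CUBIC);cv2.imwrite("pics/c_st.png",a)
a=cv2.resize(im[230:310,345:445],(700,560),interpolation=cv2.INTER_CUBIC);cv2.imwrite("pics/c_fx.png",a)
```

```text
top stand 2670 z 0.092 ((0.4666602611541748, 0.22447600960731506), (0.19124454259872437, 0.05568382143974304), 85.34893035888672)
top fixt 1846 z 0.0921 ((0.47093039751052856, -0.1469183713197708), (0.07983031868934631, 0.08216886967420578), 7.976473331451416)
punch pts 209 [0.4716 0.2795 0.1527] 0.15774893514127997 capmid [0.4718 0.2827 0.1536]
driver 214 [0.4669 0.2215 0.1285] 0.1354
scriber 37 [0.4619 0.1627 0.1268] 0.1334
jar 241 [0.3986 0.0053 0.0519] 0.0558
side stand 2586 z 0.0903 ((0.4673852026462555, 0.22519537806510925), (0.1921170949935913, 0.05793939158320427), 85.71568298339844)
side fixt 860 z 0.0892 ((0.4712889492511749, -0.14464601874351501), (0.08029584586620331, 0.0851011797785759), 8.129073143005371)
punch pts 423 [0.4703 0.2904 0.1386] 0.15461957308035357 capmid [0.4716 0.2865 0.1516]
driver 330 [0.4656 0.2297 0.1236] 0.1326
scriber 93 [0.4619 0.1671 0.1202] 0.1322
jar 197 [0.3985 0.008  0.05  ] 0.0531
```

View pics/c_fx.png

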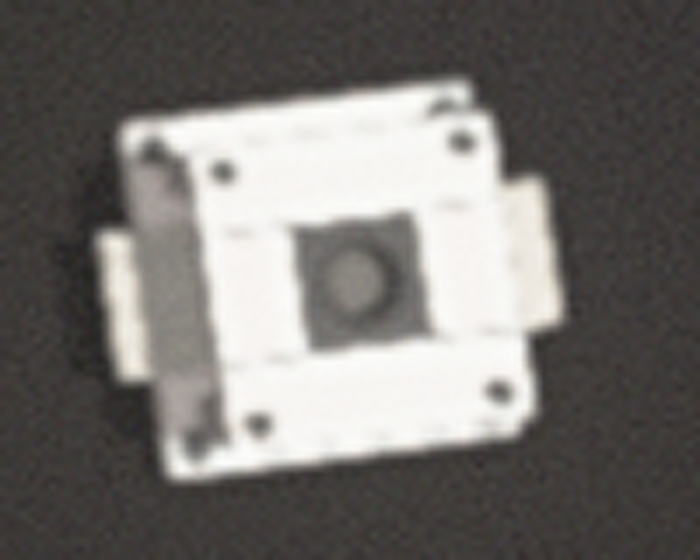

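View pics/c_st.png

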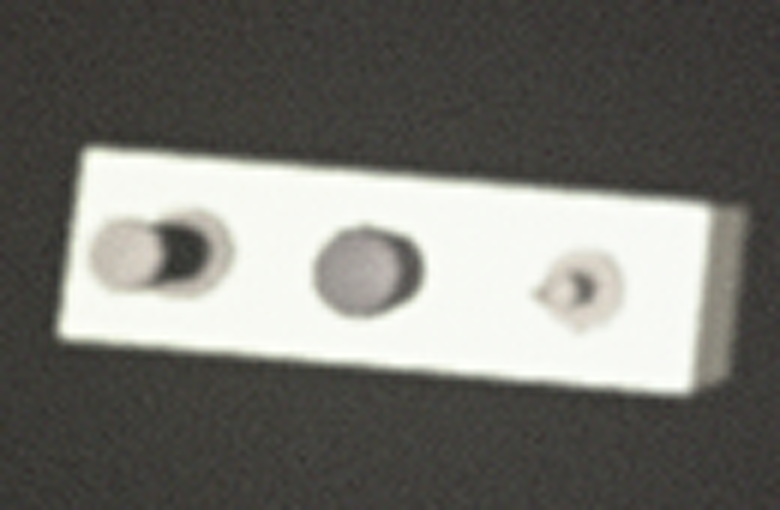

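```bash
cat >> h.py <<'E'
def ray(cam,u,v,z):
    m=camera_model(cam);K=np.array(m["camera_matrix"]);T=np.array(m["T"])
    s=cv2.undistortPointsIter(np.array([[[u,v]]],float),K,np.array([m["k1"],0,0,0.]),None,None,(3,50,1e-9)).ravel()
    d=T[:3,:3]@np.array([s[0],-s[1],-1]); o=T[:3,3]; return o+d*(z-o[2])/d[2]
def plan(x,y,z=None,yaw=None):
    s=read_state();R=s["eef_rot"];p=s["position"];t=np.array([x,y,p[2] if z is None else z])
    a=np.degrees(np.arctan2(R[1,1],R[0,1]))
    print("tool shift cm",np.round(R.T@(t-p)*100,2),"turn",None if yaw is None else round(a-yaw,2),"pos",p.round(4),"yang",a.round(2))
E
python3 - <<'E'
from h import *
k=lambda x,y,X,Y,s:(X+(x+.5)/s-.5,Y+(y+.5)/s-.5)
c=[k(x,y,345,230,7) for x,y in((295,225),(415,212),(435,335),(310,350))]
print("bush sq",np.mean([ray("top",*q,.09) for q in c],0))
p=[k(x,y,345,230,7) for x,y in((192,158),(490,108),(535,410),(228,448))]
print("plate",np.mean([ray("top",*q,.09) for q in p],0),[ray("top",*q,.09)[:2].round(4) for q in p])
p=[k(x,y,130,225,6) for x,y in((83,147),(713,203),(692,395),(57,340))]
print("stand",np.mean([ray("top",*q,.09) for q in p],0))
print("scriber collar",ray("top",*k(582,290,130,225,6),.094),"punch collar",ray("top",*k(188,252,130,225,6),.096),"cap",ray("top",*k(128,255,130,225,6),.152))
plan(.4717,.2848,None,-4.5)
E
python3 -m creep '[[[2.7,-3.6,0,-6],[5.4,-7.2,0,-12],[8.1,-10.8,0,-18],[10.8,-14.4,0,-24],[13.5,-18,0,-30],[16.2,-21.6,0,-36],[19,-25.2,0,-42],[21.6,-28.8,0,-48],[24.3,-32.4,0,-55],[27,-36,0,-62.5]]]' -- 0
```

```text
bush sq [ 0.4717817 -0.1479517  0.09     ]
plate [ 0.47185311 -0.14728626  0.09      ] [array([ 0.5032, -0.1026]), array([ 0.5176, -0.1818]), array([ 0.4388, -0.1927]), array([ 0.4278, -0.112 ])]
stand [0.4666328  0.22408949 0.09      ]
scriber collar [0.46156436 0.16411505 0.094     ] punch collar [0.47167713 0.28273874 0.096     ] cap [0.47133039 0.28217449 0.152     ]
tool shift cm [ 54.55 -72.77   0.  ] turn -62.48 pos [ 0.2542 -0.5982  0.2314] yang -66.98invalid input: not JSON, or not a number
```

```bash
python3 -m creep '[[[2.7,-3.6,0,-6],[5.4,-7.2,0,-12],[8.1,-10.8,0,-18],[10.8,-14.4,0,-24],[13.5,-18,0,-30],[16.2,-21.6,0,-36],[19,-25.2,0,-42],[21.6,-28.8,0,-48],[24.3,-32.4,0,-55],[27,-36,0,-62.5]]]' 0
python3 -c "
from h import *
plan(.4715,.2842,None,-4.5)"
```

```text
time: 2.1
position: [0.3619, -0.1597, 0.2316]
eef_rot: [[0.074, 0.997, 0.001], [0.997, -0.074, -0.001], [-0.001, 0.001, -1.0]]
force: [0.4, -0.1, 0.8]
gripper_width: 0.0429
grip_force: 0.0
tool shift cm [ 4.507e+01  7.660e+00 -1.000e-02] turn 0.28 pos [ 0.3619 -0.1597  0.2316] yang -4.22
```

```bash
python3 -m creep '[[[4.8,0.8,0,0],[9.6,1.6,0,0],[14.4,2.4,0,0],[19.2,3.2,0,0],[24,4,0,0],[28.8,4.8,0,0],[33.6,5.6,0,0],[38.4,6.4,0,0],[42,7.2,0,0],[45,7.7,0,0]]]' 0
python3 - <<'E'
from h import *
im,d=read_camera("top");cv2.imwrite("pics/top1.png",im)
im2,d=read_camera("side");cv2.imwrite("pics/a.png",cv2.resize(im2[150:390,210:450],(560,560)))
plan(.4715,.2842,None,-4.5)
E
```

```text
time: 3.1
position: [0.474, 0.2837, 0.2313]
eef_rot: [[0.076, 0.997, 0.0], [0.997, -0.076, 0.0], [0.0, 0.0, -1.0]]
force: [0.5, -0.9, -0.8]
gripper_width: 0.0428
grip_force: 0.0
tool shift cm [-0.02 -0.25  0.  ] turn 0.23 pos [0.474  0.2842 0.2311] yang -4.27
```

View pics/a.png

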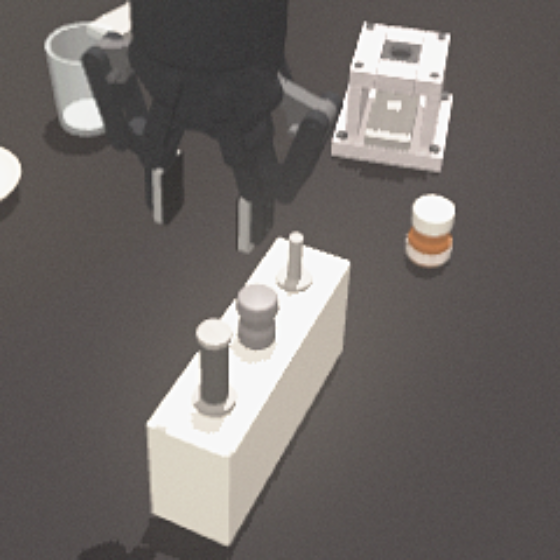

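The gripper is above the punch (crop 215,365), with its fingers lined up across the row. The driver and the jar are clear of it.

```bash
python3 -m creep '[[[0,-0.25,2,0],[0,-0.25,4,0],[0,-0.25,6,0],[0,-0.25,8,0],[0,-0.25,10,0],[0,-0.25,11,0],[0,-0.25,12,0],[0,-0.25,12.5,0],[0,-0.25,13,0],[0,-0.25,13,0]]]' 0 20
python3 -m creep '[[[0,0,0,0],[0,0,0,0],[0,0,0,0],[0,0,0,0],[0,0,0,0],[0,0,0,0],[0,0,0,0],[0,0,0,0],[0,0,0,0],[0,0,0,0]]]' 1 20
```

```text
time: 4.2
position: [0.4713, 0.2814, 0.1012]
eef_rot: [[0.078, 0.997, -0.0], [0.997, -0.078, -0.0], [-0.0, -0.0, -1.0]]
force: [0.8, 0.5, -0.9]
gripper_width: 0.0428
grip_force: 0.0
time: 5.2
position: [0.4718, 0.2817, 0.102]
eef_rot: [[0.078, 0.997, 0.001], [0.997, -0.078, 0.001], [0.001, 0.001, -1.0]]
force: [0.9, 0.3, 5.3]
gripper_width: 0.018
grip_force: 20.1
```

```bash
python3 -m creep '[[[0,0,0,0],[0,0,0,0],[0,0,0.1,0],[0,0,0.2,0],[0,0,0.3,0],[0,0,0.35,0],[0,0,0.4,0],[0,0,0.4,0],[0,0,0.4,0],[0,0,0.4,0]]]' 0.5 20
python3 -m creep '[[[0,0,0.05,0],[0,0,0.1,0],[0,0,0.15,0],[0,0,0.2,0],[0,0,0.2,0],[0,0,0.2,0],[0,0,0.2,0],[0,0,0.2,0],[0,0,0.2,0],[0,0,0.2,0]]]' 0.5 20
```

```text
time: 6.2
position: [0.4714, 0.2815, 0.0974]
eef_rot: [[0.078, 0.997, 0.0], [0.997, -0.078, 0.0], [0.0, 0.0, -1.0]]
force: [-0.1, 0.3, 0.2]
gripper_width: 0.0215
grip_force: 0.0
time: 7.2
position: [0.4714, 0.2815, 0.0961]
eef_rot: [[0.078, 0.997, -0.0], [0.997, -0.078, -0.0], [-0.0, -0.0, -1.0]]
force: [-1.9, -1.3, 5.2]
gripper_width: 0.0213
grip_force: 2.7
```

```bash
python3 -m creep '[[[0,0,0,0],[0,0,0,0],[0,0,0,0],[0,0,0,0],[0,0,0,0],[0,0,0,0],[0,0,0,0],[0,0,0,0],[0,0,0,0],[0,0,0,0]]]' 1 70
python3 -c "
from h import *
s=read_state();print(s['position'],s['force'],s['ft_torque'])"
python3 -m creep '[[[0,0,-0.5,0],[0,0,-1.5,0],[0,0,-3,0],[0,0,-5,0],[0,0,-7,0],[0,0,-9,0],[0,0,-11,0],[0,0,-13,0],[0,0,-14,0],[0,0,-14,0]]]' 1 70
python3 -c "
from h import *
s=read_state();print(s['position'],s['force'],s['ft_torque']);plan(.4715+.0004,.2815-.431)"
```

```text
time: 8.2
position: [0.4719, 0.2817, 0.0964]
eef_rot: [[0.078, 0.997, 0.001], [0.997, -0.078, 0.001], [0.001, 0.001, -1.0]]
force: [-1.7, -1.4, 5.5]
gripper_width: 0.0164
grip_force: 68.5
[0.47194589 0.28170299 0.09639545] [-1.71761721 -1.39855783  5.46738103] [-0.20549901  0.22811014  0.03210385]
time: 9.2
position: [0.4722, 0.2819, 0.238]
eef_rot: [[0.078, 0.997, 0.004], [0.997, -0.078, 0.002], [0.002, 0.004, -1.0]]
force: [-0.0, 0.3, -2.1]
gripper_width: 0.0163
grip_force: 68.9
[0.47215222 0.28194379 0.23796124] [-0.04466187  0.33595297 -2.14577729] [0.01846865 0.00995651 0.05346442]
tool shift cm [-43.01   3.34  -0.08] turn None pos [0.4722 0.2819 0.238 ] yang -4.47
```

```bash
python3 -m creep '[[[-2,0.15,0,0],[-6,0.45,0,0],[-10.5,0.8,0,0],[-15.5,1.2,0,0],[-20.5,1.6,0,0],[-25.5,2,0,0],[-30.5,2.4,0,0],[-35.5,2.8,0,0],[-40,3.1,0,0],[-42.95,3.34,0,0]]]'
python3 -m creep '[[[0,0,1,0],[0,0,2,0],[0,0,3,0],[0,0,4,0],[0,0,4.5,0],[0,0,4.5,0],[0,0,4.5,0],[0,0,4.5,0],[0,0,4.5,0],[0,0,4.5,0]]]'
python3 - <<'E'
from h import *
plan(.4719,-.149)
im,d=read_camera("side");np.save("s2.npy",d);W=cloud("side",d)
cv2.imwrite("pics/b.png",cv2.resize(im[80:240,310:450],(700,800-0))[:600] if 0 else cv2.resize(im[110:230,320:440],(590,590),interpolation=cv2.INTER_CUBIC))
m=silhouettes("punch","side"); print([(r["confidence"],int(r["mask"].sum())) for r in m])
if m:
    M=m[0]["mask"];p=W[M];p=p[~np.isnan(p[:,0])]
    for z in np.arange(.1,.17,.008):
        q=p[abs(p[:,2]-z)<.004]
        if len(q)>3: print(round(z,3),len(q),q.mean(0).round(4))
E
```

```text
time: 10.2
position: [0.4699, -0.1519, 0.234]
eef_rot: [[0.081, 0.997, -0.002], [0.997, -0.081, 0.0], [0.0, -0.002, -1.0]]
force: [-0.1, 0.2, -1.7]
gripper_width: 0.0165
grip_force: 69.0
time: 11.2
position: [0.4713, -0.1494, 0.1908]
eef_rot: [[0.078, 0.997, 0.001], [0.997, -0.078, -0.0], [-0.0, 0.001, -1.0]]
force: [0.2, 0.1, -1.6]
gripper_width: 0.0165
grip_force: 69.0
tool shift cm [0.05 0.06 0.  ] turn None pos [ 0.4713 -0.1494  0.1908] yang -4.48
[(0.82, 431)]
0.124 6 [ 0.4698 -0.1421  0.1255]
0.132 16 [ 0.4692 -0.141   0.1326]
0.14 27 [ 0.4699 -0.1415  0.1397]
0.148 22 [ 0.4692 -0.1411  0.1484]
0.156 25 [ 0.4697 -0.1416  0.1559]
0.164 24 [ 0.4694 -0.1415  0.1641]
```

View pics/b.png

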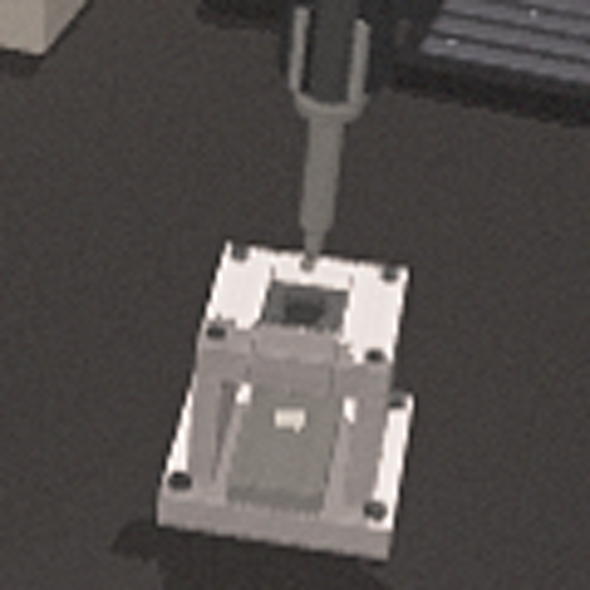

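The punch hangs upright above the fixture. Its axis (crop 325,130 to 312,250) runs on to the bush mouth at about (305,305). I'll check the depth direction numerically.

Run:
```python
from h import *
k=lambda x,y:(320+(x+.5)*120/590-.5,110+(y+.5)*120/590-.5)
print("bush",ray("side",*k(305,305),.09))
c=[(228,243),(408,268),(388,362),(203,335)]
P=[ray("side",*k(*q),.09) for q in c];print("plate",np.mean(P,0),np.round(P,4)[:,:2].tolist())
c=[(270,280),(350,288),(338,335),(258,325)]
P=[ray("side",*k(*q),.09) for q in c];print("sq",np.mean(P,0),np.round(P,4)[:,:2].tolist())
d=np.load("s2.npy");W=cloud("side",d)
m=(np.hypot(W[...,0]-.471,W[...,1]+.146)<.06)&(abs(W[...,2]-.089)<.004)
print("plate z",np.nanmedian(W[m][:,2]))
```

```text
bush [ 0.47153195 -0.1462848   0.09      ]
plate [ 0.47181591 -0.14990296  0.09      ] [[0.5162, -0.1817], [0.4379, -0.1926], [0.4285, -0.1179], [0.5047, -0.1075]]
sq [ 0.47156934 -0.14486551  0.09      ] [[0.4907, -0.1596], [0.4572, -0.1669], [0.4527, -0.1294], [0.4856, -0.1237]]
plate z 0.08929473626353956
```

```bash
python3 - <<'E'
from h import *
a=np.radians(8);u=np.array([np.cos(a),np.sin(a)]);v=np.array([-np.sin(a),np.cos(a)])
for c in("top","side"):
    W=cloud(c,np.load(c+"0.npy"));q=W[...,:2]-np.array([.4715,-.147]);X=q@u;Y=q@v
    for s in(1,-1):
        m=(abs(X)<.015)&(Y*s>.051)&(Y*s<.061)&(W[...,2]>.015)&(W[...,2]<.08)
        print(c,s,m.sum(),np.percentile(W[m][:,2],[10,50,90]).round(4) if m.any() else 0)
E
python3 -m creep '[[[0,0.05,0.5,0],[0,0.05,1,0],[0,0.05,1.5,0],[0,0.05,2,0],[0,0.05,2.2,0],[0,0.05,2.4,0],[0,0.05,2.6,0],[0,0.05,2.8,0],[0,0.05,3,0],[0,0.05,3,0]]]'
```

```text
top 1 79 [0.0391 0.0412 0.043 ]
top -1 79 [0.0391 0.041  0.0431]
side 1 57 [0.0183 0.0377 0.0393]
side -1 0 0
time: 12.3
position: [0.4714, -0.1493, 0.16]
eef_rot: [[0.078, 0.997, -0.0], [0.997, -0.078, 0.0], [0.0, -0.0, -1.0]]
force: [-0.1, -0.0, -1.4]
gripper_width: 0.0164
grip_force: 69.0
```

```bash
python3 -m creep '[[[0,0,0.2,0],[0,0,0.4,0],[0,0,0.6,0],[0,0,0.8,0],[0,0,1,0],[0,0,1.2,0],[0,0,1.4,0],[0,0,1.4,0],[0,0,1.4,0],[0,0,1.4,0]]]'
python3 -c "
from h import *
s=read_state();print(s['position'],s['force'],s['ft_torque'])"
```

```text
time: 13.3
position: [0.4716, -0.1494, 0.1464]
eef_rot: [[0.078, 0.997, 0.0], [0.997, -0.078, -0.0], [-0.0, 0.0, -1.0]]
force: [-1.0, 0.4, -1.3]
gripper_width: 0.0167
grip_force: 69.0
[ 0.47162802 -0.14938911  0.14644188] [-1.03244502  0.38753943 -1.26354973] [-0.04535405 -0.00815834 -0.01538991]
```

```bash
python3 -m creep '[[[0,-0.05,0.2,0],[0,-0.05,0.4,0],[0,-0.05,0.6,0],[0,-0.05,0.8,0],[0,-0.05,1,0],[0,-0.05,1.2,0],[0,-0.05,1.4,0],[0,-0.05,1.6,0],[0,-0.05,1.7,0],[0,-0.05,1.7,0]]]'
python3 -c "
from h import *
s=read_state();print(s['position'],s['force'],s['ft_torque'])"
```

```text
time: 14.3
position: [0.4709, -0.1493, 0.1291]
eef_rot: [[0.078, 0.997, -0.0], [0.997, -0.078, 0.0], [0.0, -0.0, -1.0]]
force: [-0.5, 0.6, -1.1]
gripper_width: 0.0164
grip_force: 69.0
[ 0.47092317 -0.14925662  0.12909088] [-0.45694939  0.59173679 -1.13197264] [0.05086866 0.0311385  0.0694376 ]
```

```bash
python3 -m creep '[[[0,0,0.1,0],[0,0,0.2,0],[0,0,0.3,0],[0,0,0.4,0],[0,0,0.5,0],[0,0,0.6,0],[0,0,0.7,0],[0,0,0.8,0],[0,0,0.8,0],[0,0,0.8,0]]]'
python3 -c "
from h import *
s=read_state();print(s['position'],s['force'],s['ft_torque'])"
```

```text
time: 15.3
position: [0.4714, -0.1494, 0.1217]
eef_rot: [[0.078, 0.997, 0.001], [0.997, -0.078, -0.0], [-0.0, 0.001, -1.0]]
force: [-0.5, 0.7, 1.0]
gripper_width: 0.0162
grip_force: 69.3
[ 0.471377   -0.14942957  0.12173536] [-0.49449655  0.67328367  1.03082349] [-0.03604519 -0.05795177  0.04945995]
```

```bash
python3 -m creep '[[[0,0,0.05,0],[0,0,0.1,0],[0,0,0.15,0],[0,0,0.2,0],[0,0,0.25,0],[0,0,0.3,0],[0,0,0.35,0],[0,0,0.4,0],[0,0,0.4,0],[0,0,0.4,0]]]'
python3 -c "
from h import *
s=read_state();print(s['position'],s['force'],s['ft_torque'])"
```

```text
time: 16.3
position: [0.4718, -0.1496, 0.1184]
eef_rot: [[0.078, 0.997, 0.002], [0.997, -0.078, -0.001], [-0.001, 0.002, -1.0]]
force: [-0.3, -0.3, 7.3]
gripper_width: 0.0162
grip_force: 70.4
[ 0.47181283 -0.14962641  0.11840731] [-0.33393242 -0.34155014  7.34310484] [ 0.07517177  0.12248253 -0.02887849]
```

```bash
python3 -m creep '[[[0,0,0.03,0],[0,0,0.06,0],[0,0,0.09,0],[0,0,0.12,0],[0,0,0.15,0],[0,0,0.18,0],[0,0,0.2,0],[0,0,0.2,0],[0,0,0.2,0],[0,0,0.2,0]]]'
python3 -c "
from h import *
s=read_state();print(s['position'],s['force'],s['ft_torque'])"
```

```text
time: 17.3
position: [0.4723, -0.1498, 0.1171]
eef_rot: [[0.078, 0.997, 0.003], [0.997, -0.078, -0.001], [-0.001, 0.003, -1.0]]
force: [-1.1, -0.0, 8.7]
gripper_width: 0.0162
grip_force: 70.9
[ 0.47231202 -0.14984872  0.11714449] [-1.14419619 -0.02440364  8.65599773] [ 0.06167222  0.06484608 -0.00728478]
```

```bash
python3 -m creep '[[[0,0,0.02,0],[0,0,0.04,0],[0,0,0.06,0],[0,0,0.08,0],[0,0,0.1,0],[0,0,0.12,0],[0,0,0.14,0],[0,0,0.15,0],[0,0,0.15,0],[0,0,0.15,0]]]'
python3 -c "
from h import *
s=read_state();print(s['position'],s['force'],s['ft_torque'])"
```

```text
time: 18.3
position: [0.4727, -0.15, 0.1162]
eef_rot: [[0.078, 0.997, 0.004], [0.997, -0.078, -0.002], [-0.001, 0.004, -1.0]]
force: [-1.0, -0.1, 10.5]
gripper_width: 0.0165
grip_force: 71.3
[ 0.47267657 -0.15000695  0.11618777] [-1.03528979 -0.13484701 10.5288882 ] [ 0.04578118  0.09826995 -0.00683588]
```

```bash
python3 -m creep '[[[0,0,0.02,0],[0,0,0.04,0],[0,0,0.06,0],[0,0,0.08,0],[0,0,0.1,0],[0,0,0.12,0],[0,0,0.14,0],[0,0,0.15,0],[0,0,0.15,0],[0,0,0.15,0]]]'
python3 -c "
from h import *
s=read_state();print(s['position'],s['force'],s['ft_torque'])"
```

```text
time: 19.3
position: [0.4731, -0.1501, 0.1153]
eef_rot: [[0.078, 0.997, 0.005], [0.997, -0.078, -0.002], [-0.002, 0.005, -1.0]]
force: [-1.0, -0.5, 13.4]
gripper_width: 0.0165
grip_force: 71.6
[ 0.47310087 -0.15014879  0.11528076] [-0.9925296  -0.48480898 13.39419212] [0.12193455 0.16852157 0.0304599 ]
```

```bash
python3 -m creep '[[[0,0,0.02,0],[0,0,0.04,0],[0,0,0.06,0],[0,0,0.08,0],[0,0,0.1,0],[0,0,0.1,0],[0,0,0.1,0],[0,0,0.1,0],[0,0,0.1,0],[0,0,0.1,0]]]'
python3 -c "
from h import *
s=read_state();print(s['position'],s['force'],s['ft_torque'])"
```

```text
time: 20.3
position: [0.4727, -0.15, 0.1134]
eef_rot: [[0.078, 0.997, 0.004], [0.997, -0.078, -0.002], [-0.001, 0.004, -1.0]]
force: [-0.1, 0.6, 9.6]
gripper_width: 0.0163
grip_force: 71.4
[ 0.47267358 -0.15001189  0.11337626] [-0.13207449  0.63640582  9.5537531 ] [-0.01855102 -0.05183349 -0.002816  ]
```

The force fell from 13.4 to 9.6 N while the tool moved down, so the punch has tripped. I'll lift it straight out now.

```bash
python3 -m creep '[[[0,0,-0.5,0],[0,0,-1.2,0],[0,0,-2,0],[0,0,-3,0],[0,0,-4,0],[0,0,-5.5,0],[0,0,-7.5,0],[0,0,-9.5,0],[0,0,-11.5,0],[0,0,-12.8,0]]]'
python3 -m creep '[[[3,-0.23,0,0],[7,-0.54,0,0],[11.5,-0.89,0,0],[16.5,-1.28,0,0],[21.5,-1.67,0,0],[26.5,-2.06,0,0],[31.5,-2.45,0,0],[36.5,-2.84,0,0],[40,-3.11,0,0],[42,-3.26,0,0]]]'
python3 -m creep '[[[0,0,0,0],[0,0,0,0],[0,0,0,0],[0,0,0,0],[0,0,0,0],[0,0,0,0],[0,0,0,0],[0,0,0,0],[0,0,0,0],[0,0,0,0]]]'
python3 -c "
from h import *
s=read_state();print(s['position'],s['force'],s['ft_torque']);plan(.4716,.2816,.0960)"
```

```text
time: 21.3
position: [0.4713, -0.1495, 0.2419]
eef_rot: [[0.078, 0.997, 0.002], [0.997, -0.078, -0.001], [-0.001, 0.002, -1.0]]
force: [0.2, -0.3, -0.9]
gripper_width: 0.0163
grip_force: 69.0
time: 22.3
position: [0.4704, 0.2746, 0.2395]
eef_rot: [[0.075, 0.997, -0.001], [0.997, -0.075, -0.0], [-0.0, -0.001, -1.0]]
force: [-0.5, -0.7, -1.7]
gripper_width: 0.0163
grip_force: 69.2
time: 23.3
position: [0.4713, 0.272, 0.2393]
eef_rot: [[0.078, 0.997, -0.0], [0.997, -0.078, 0.0], [0.0, -0.0, -1.0]]
force: [0.3, 0.8, -1.7]
gripper_width: 0.0166
grip_force: 69.2
[0.47134057 0.27199016 0.23931044] [ 0.26578663  0.75838588 -1.72116503] [ 0.00399575  0.05085154 -0.01385298]
tool shift cm [ 0.96 -0.05 14.33] turn None pos [0.4713 0.272  0.2393] yang -4.48
```

```bash
python3 -m creep '[[[0.5,0,0,0],[0.95,0,0,0],[0.95,0,1,0],[0.95,0,2,0],[0.95,0,3,0],[0.95,0,4,0],[0.95,0,4.5,0],[0.95,0,4.5,0],[0.95,0,4.5,0],[0.95,0,4.5,0]]]'
python3 - <<'E'
from h import *
s=read_state();print(s['position'],s['force'],s['ft_torque']);plan(.4716,.2816,.0960)
im,d=read_camera("side");cv2.imwrite("pics/c.png",cv2.resize(im[180:390,240:400],(450,590),interpolation=cv2.INTER_CUBIC))
E
```

```text
time: 24.3
position: [0.4725, 0.2816, 0.1951]
eef_rot: [[0.078, 0.997, 0.001], [0.997, -0.078, 0.001], [0.001, 0.001, -1.0]]
force: [0.2, 0.0, -2.4]
gripper_width: 0.0166
grip_force: 69.2
[0.47250578 0.28158385 0.19505595] [ 0.19338295  0.03985433 -2.37783587] [-0.03846729 -0.02370178 -0.01197865]
tool shift cm [-0.01 -0.1   9.91] turn None pos [0.4725 0.2816 0.1951] yang -4.48
```

View pics/c.png

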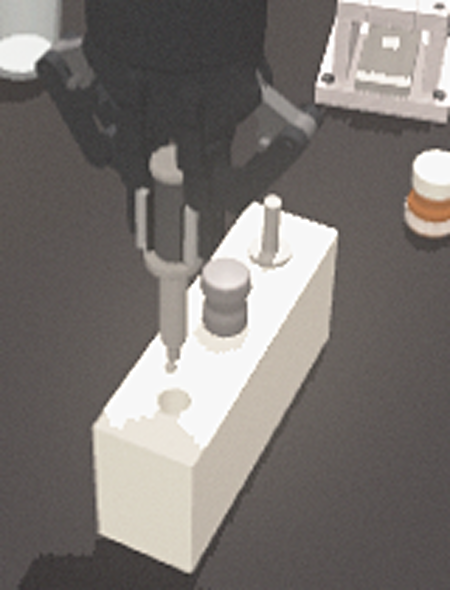

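The tip (crop 172,368) hangs right above the empty seat (175,400), and its axis points into it. I'll lower it with force checks.

```bash
python3 -m creep '[[[0,-0.08,0.5,0],[0,-0.08,1,0],[0,-0.08,1.5,0],[0,-0.08,2,0],[0,-0.08,2.5,0],[0,-0.08,3,0],[0,-0.08,3.5,0],[0,-0.08,4,0],[0,-0.08,4.2,0],[0,-0.08,4.2,0]]]'
python3 -m creep '[[[0,0,0.2,0],[0,0,0.4,0],[0,0,0.6,0],[0,0,0.8,0],[0,0,1,0],[0,0,1.2,0],[0,0,1.4,0],[0,0,1.4,0],[0,0,1.4,0],[0,0,1.4,0]]]'
python3 -c "
from h import *
s=read_state();print(s['position'],s['force'],s['ft_torque']);plan(.4716,.2816,.0960)"
```

```text
time: 25.35
position: [0.4711, 0.2814, 0.1518]
eef_rot: [[0.078, 0.997, -0.001], [0.997, -0.078, -0.0], [-0.0, -0.001, -1.0]]
force: [0.7, -0.2, -1.4]
gripper_width: 0.0164
grip_force: 69.2
time: 26.35
position: [0.4714, 0.2815, 0.1385]
eef_rot: [[0.078, 0.997, 0.0], [0.997, -0.078, 0.0], [0.0, 0.0, -1.0]]
force: [-0.1, -0.0, -0.6]
gripper_width: 0.0164
grip_force: 69.2
[0.47137895 0.28152938 0.13845726] [-0.13766103 -0.04321426 -0.62092512] [0.02285677 0.01792184 0.02039941]
tool shift cm [0.01 0.02 4.25] turn None pos [0.4714 0.2815 0.1385] yang -4.48
```

```bash
python3 -m creep '[[[0,0,0.5,0],[0,0,1,0],[0,0,1.5,0],[0,0,2,0],[0,0,2.5,0],[0,0,3,0],[0,0,3.5,0],[0,0,3.8,0],[0,0,4,0],[0,0,4,0]]]'
python3 -m creep '[[[0,0,0.05,0],[0,0,0.1,0],[0,0,0.15,0],[0,0,0.2,0],[0,0,0.25,0],[0,0,0.25,0],[0,0,0.25,0],[0,0,0.25,0],[0,0,0.25,0],[0,0,0.25,0]]]'
python3 -c "
from h import *
s=read_state();print(s['position'],s['force'],s['ft_torque'])"
```

```text
time: 27.35
position: [0.4712, 0.2814, 0.098]
eef_rot: [[0.078, 0.997, -0.0], [0.997, -0.078, -0.0], [-0.0, -0.0, -1.0]]
force: [0.1, 0.4, -1.5]
gripper_width: 0.0163
grip_force: 69.2
time: 28.35
position: [0.4714, 0.2815, 0.0964]
eef_rot: [[0.078, 0.997, 0.0], [0.997, -0.078, 0.0], [0.0, 0.0, -1.0]]
force: [-2.4, -1.4, 4.8]
gripper_width: 0.0162
grip_force: 70.5
[0.47143173 0.2815477  0.096414  ] [-2.44823152 -1.3501686   4.76058945] [-0.2837615   0.54615771  0.02689432]
```

```bash
python3 -m creep '[[[0,0,0,0],[0,0,0,0],[0,0,0,0],[0,0,0,0],[0,0,0,0],[0,0,0,0],[0,0,0,0],[0,0,0,0],[0,0,0,0],[0,0,0,0]]]' 0 20
python3 -m creep '[[[0,0,-0.5,0],[0,0,-1.5,0],[0,0,-3,0],[0,0,-5,0],[0,0,-7,0],[0,0,-9,0],[0,0,-11,0],[0,0,-13,0],[0,0,-15,0],[0,0,-15,0]]]' 0 20
python3 -m creep '[[[-3,-1,0,0],[-6,-2,0,0],[-10,-3,0,0],[-14,-4,0,0],[-18,-4,0,0],[-22,-4,0,0],[-25,-4,0,0],[-26,-4,0,0],[-26,-4,0,0],[-26,-4,0,0]]]' 0 20
python3 - <<'E'
from h import *
im,d=read_camera("side");W=cloud("side",d);cv2.imwrite("pics/d.png",cv2.resize(im[200:390,220:420],(600,570),interpolation=cv2.INTER_CUBIC))
im2,d2=read_camera("top");W2=cloud("top",d2)
for n,a,b in(("side",W,cloud("side",np.load("side0.npy"))),("top",W2,cloud("top",np.load("top0.npy")))):
    for V in(b,a):
        p=V[(np.hypot(V[...,0]-.4715,V[...,1]-.284)<.03)&(V[...,2]>.105)];print(n,len(p),p.mean(0).round(4),p[:,2].max().round(4))
E
```

```text
time: 29.35
position: [0.4713, 0.2815, 0.0958]
eef_rot: [[0.078, 0.997, -0.0], [0.997, -0.078, 0.0], [0.0, -0.0, -1.0]]
force: [0.4, 0.5, -0.2]
gripper_width: 0.0429
grip_force: 0.0
time: 30.35
position: [0.4731, 0.2824, 0.2513]
eef_rot: [[0.078, 0.997, 0.008], [0.997, -0.078, 0.004], [0.004, 0.007, -1.0]]
force: [0.0, -0.8, 0.4]
gripper_width: 0.0426
grip_force: 0.0
time: 31.35
position: [0.4111, 0.026, 0.2457]
eef_rot: [[0.078, 0.997, -0.0], [0.997, -0.078, 0.001], [0.001, -0.0, -1.0]]
force: [0.1, 0.5, 0.1]
gripper_width: 0.0422
grip_force: 0.0
side 423 [0.4707 0.2891 0.1357] 0.1546
side 422 [0.4695 0.289  0.1357] 0.1549
top 209 [0.4718 0.2806 0.1443] 0.1577
top 204 [0.4708 0.2805 0.1441] 0.1578
```

View pics/d.png

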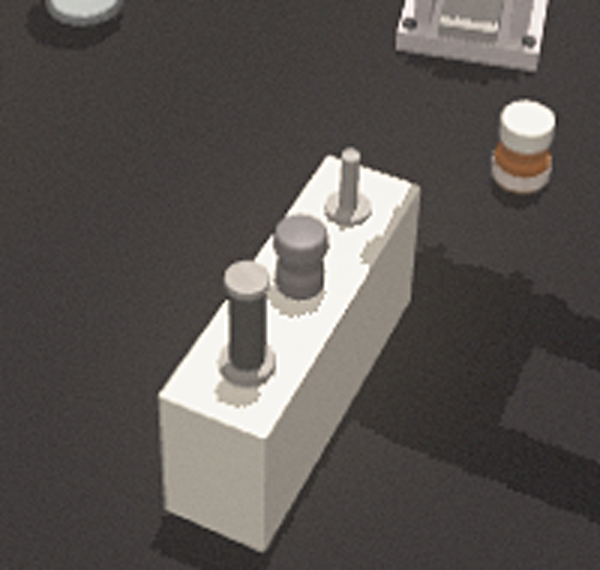

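The punch stands fully home in its seat (crop 247,320), within about 1 mm of where it started. The driver, scriber and jar haven't moved, and the robot is clear of everything.

```bash
python3 -c "
from workcell import *
print(finish_job())"
```

```text
the job is handed in; nothing more can be done
None
```

The punch was tripped once in the guide bush at about 15 N, and it is back on its collar in its own seat (about 1 mm from where it started), let go, with the job handed in at about 31 s; the hand-in returned no verdict.

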